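# Lock a violet-capped sample into the rocking mixer

### The job

Load the violet-capped blood tube into the rocking mixer: lay it in the grey trough, cap towards the dial side, and slide it under the raised lever, gently, until it presses against the white end stop. Then press the lever's red tab down until the lever snaps over and holds the tube, easing off as it snaps so that the glass is not crushed. Leave the red-capped tube and the other things alone.

Things in the scene. Friction and masses are not known exactly. Their poses are not given: they have to be found in the camera images.
- violet_tube: violet-capped sample tube to load, lying on the bench, 90 mm long, 12 to 17 g. Origin: mid-length, on its underside (8 mm below the tube's axis). Its y axis runs along the tube from cap to rounded bottom, z up. The cap (y = -45 to -26 mm) is 16 mm wide and high and can be gripped across; the barrel (y = -26 to +45) is 13 mm across.
- tube_bottom (a point): the rounded end of the violet-capped tube, on its axis (tube y = +45 mm, z = 8 mm)
- red_tube: red-capped sample tube of the same size and frame, lying on the bench; not to be touched
- mixer: white rocking mixer, fixed to the bench, parked level: housing 160 x 126 mm, dark ribbed platform 180 x 124 mm, its top 69 mm above the bench. Origin: on the bench under its middle; x points from the dial side (robot side) to the far side, where the end stop is; y left, z up.
- trough (a point): middle of the grey V trough (90 degrees, 44 mm long along the mixer's x), on the axis of a barrel lying in it: mixer x = 18, y = 0, z = 97 mm. Cheeks end 2 mm above that axis, 11 mm either side. A 12 mm wide tongue, 3 mm below the axis, continues it to x = -11; in front the cap hangs over a rail (x = -60 to -12, 8 mm wide, 8.6 mm below the axis), nothing beside it; platform 28 mm below the axis.
- end_stop: end stop behind the trough: aluminium post 10 mm thick (along x), 20 mm wide, 37 mm high, fixed on the platform, with a screw through it whose white disc (12 mm across, on the trough's axis) is the face that the tube's bottom meets. Origin: under the post's middle, on the platform, at mixer x = 70, z = 69 mm; x as the mixer's x. The disc's place is given under stop_axis.
- stop_axis (a point): point of the end stop's post on the trough's axis (end_stop z = 28 mm). The white disc stands somewhere from 12 to 30 mm in front of it (mixer x = 40 to 58), as last set by hand; that is not reported and must be felt: slide the tube on slowly until it meets the disc. Press with 4 to 8 N (friction in the trough takes 1 to 4 N); over 12 N is too much.
- hold_down (a joint): hold-down lever, rad: 0 raised, about 0.57 snapped down on the tube (0.60 with no tube). Over-centre spring: the tab resists with up to 11 N near 0.18, falling to nothing at 0.47; beyond that it snaps down by itself (last 6 mm) and holds the tube with 10 N. Short of 0.47 it springs back. Pressing on after the snap loads the glass with over twice the push; over 25 N is too much.
- lever_hinge (a point): hinge of the lever, axis along the mixer's x: mixer x = 24, y = +26, z = 108 mm, between two steel ears that reach 8 mm higher. The arm (x = 18 to 30) reaches across the trough to the -y side; raised, it overhangs the trough with 13 mm to spare over a lying barrel, so a tube cannot be lowered there but is laid in with its bottom short of x = 17 and slid under.
- lever_tab (a point): middle of the upper face of the lever's red tab (22 x 26 mm), to be pressed down; 60 mm from the hinge on the mixer's -y side. It moves on its arc with the lever: raised it is about 32 mm higher than snapped down, when it is at mixer x = 24, y = -34, z = 111 mm.
- clamp_pad: black rubber pad, 9 mm across, under the lever's arm; it comes down on the barrel at mixer x = 24 mm. It gives about 1 mm when it bears on the tube. Origin: middle of its lower face
- blue_vial: vial with blue cap, 25 mm wide, 49 mm high, on the bench; bystander
- green_vial: vial with green cap, 25 mm wide, 49 mm high, on the bench; bystander
- red_cup: specimen cup with red lid, 58 mm wide, 59 mm high, on the bench; bystander
Not all that is in view belongs to the job. What is shaped like the violet_tube but blue or pink is not meant.

How it is judged:
By the outcome, as a careful person would: the job done as asked, in the order asked, and still so for the second after the job is handed in, with the robot touching nothing.
It also fails if it takes over 54 s, if anything falls off the work surface, if the arm or the gripper's body presses on something with over 40 N, if the wrist force passes 120 N, or if a joint passes its speed limit or range.

### The arm

A 6-joint arm with a two-finger parallel gripper is mounted at the origin on a cart in front of the work surface, level with it; the furniture and walls round the work are solid. World frame = base frame: x ahead of the robot, y to its left, z up, the work surface at z = 0. Lengths are in mm, angles in rad, forces in N, time in s.
With the tool pointing down it reaches from about 350 to 775 mm from the base axis. Payload 5.5 kg.
Tool frame: the origin (TCP) lies midway between the tips of the shut fingers; the grasp point (between the pads) lies 19 mm behind it; x points along the fingers, y is the direction in which the jaws open and shut, and the axes are right-handed (so a half turn about x gives the same grasp; the last joint's range is limited). The gripper opens to 85 mm and grips with 20 to 120 N. Pads are 22 mm wide; open, the fingers measure 114 mm over their backs; the gripper's body (76 mm by 85 mm) begins 54 mm behind the grasp point. The pads swing forward as they close: fully open they stand 13 mm farther back than shut.
Start: joints at [-1.408, 0.313, 0.046, 1.304, 0, 1.431], TCP at [171.457, -548.885, 231.323] pointing down, gripper open.
Joint ranges: [-2.76, 2.76], [-0.86, 1.69], [-1.03, 1.26], [-2.2, 2.34], [-1.47, 1.5], [-3.14, 3.14]. Speed limits (rad/s): [2.57, 2.57, 3.14, 3.14, 3.14, 3.14].

### API

Orientations are given as a rotation vector (axis times angle).
In Python, from cell import observe, get_image, calibration, job_done, look_for, cut_out gives the robot as it stands.
- The arm moves only by the shell command python3 -m crank 'ROWS' [FORCE]. ROWS is a JSON object of lists of equal length, an entry for each row: "fingers": the opening, from -1 (shut) to 1 (fully open); "delta_pos": the shift along the tool's x, y, z in units of 25 mm (1.0 is 25 mm), a list of three; "turn": the turn about the tool's x in units of 5 degrees (1.0 is 5 degrees). A call has 1 to 20 rows; each row is the pose to reach, as a shift and turn from the pose commanded when the call began, along the tool's axes at that moment; what a row does not reach only later rows make up. A row lasts 1/12 s, in which the tool goes at most 41.7 mm and 7.16 degrees, less where a joint would pass 70% of its speed; a pose out of reach is approached as far as the arm can. A call with a gripper value outside its range is refused whole. The fingers move at their own pace and stop on an object; FORCE is the grip in N (left out, the last holds). Time passes only in rows, so rows that repeat a pose let the fingers close. It gives the time, the measured TCP pose, the force and the opening at its end, in the units of the state.
- observe(): the state, without advancing time (a new reading comes with each control period).
- get_image(name): name is "side" or "top"; returns the picture (480x640x3 uint8, blue, green, red); there is no depth.
- calibration(name): a dict with "mtx" (3x3 intrinsics, pixels), "R" (3x3) and "t" (3): a world point X has camera coordinates R X + t. Camera axes: x right, y down, z forward; pixel columns grow to the right and rows downward; lengths in mm; the calibration is good to about 2 mm. A picture is of the moment at which its call begins. calibration takes no time and is no camera call.
- job_done(): hands the job in, once; it reports no verdict.
Trained networks look in the newest picture that a camera, given by its name, has taken for a name from the list of things; names that differ only in an ending like _2 or _b are one class to them, and where a whole thing is asked for, a point or a joint stands for the part that bears it (a point fixed in the world has none). Each returns a list of dicts, best first, with "p" (0 to 1); they miss things now and then, are a little off and sometimes report something else, mostly with a low value. They report only what shows in the picture. A call takes as long as a camera call. They do not tell look-alikes from the thing itself.
- look_for(camera, target): "xy" ([column, row] in pixels, amid what is visible of it).
- cut_out(camera, target): "mask" (480x640 bool, what is visible of it) and "xy" ([column, row] in pixels, amid what is visible of it).
The state is a dict: "time_s": time; "joint_pos": joint angles; "joint_vel": joint speeds; "joint_torque": joint torques, N m; "eef_pos": TCP position; "orientation": TCP orientation; "ft_force": force on the tool from outside, world axes, zero at the start; "torque": the same for the moment, N m; "opening": opening from 0.0 (shut) to 1.0 (fully open).
Only numpy, scipy, OpenCV 4.12 (cv2) and the standard library are available. Lean on these libraries where they do the work, as an engineer would, in place of code of your own. Each camera call takes 0.05 s, during which the arm holds its last target. There are 200 camera calls.

## Working session

There is one attempt and no reset: what is moved stays moved. The work goes in short steps, Python scripts to look and compute and a shell command to move; the robot and the scene stay as the last step left them, time stands still between calls to the robot, and variables do not carry over. Pictures are saved under pics/ and viewed, about 8 in all and at most 12, crops included, and the job is handed in when it is done.

```bash
ls; mkdir -p pics; python3 - <<'E'
from cell import *
import cv2,numpy as np
for n in("top","side"):
    im=get_image(n);cv2.imwrite(f"pics/{n}0.png",im)
    c=calibration(n);print(n,np.round(c["mtx"],1).tolist(),np.round(c["R"],3).tolist(),np.round(c["t"],1).tolist())
    for t in("violet_tube","red_tube","mixer","end_stop","lever_tab","tube_bottom"):
        print(t,[(np.round(d["xy"]).tolist(),round(d["p"],2)) for d in look_for(n,t)][:5])
print(observe())
E
```

```text
pics
top [[513.3, 0.0, 314.5], [0.0, 513.3, 243.2], [0.0, 0.0, 1.0]] [[-0.012, -1.0, 0.004], [-0.974, 0.011, -0.225], [0.224, -0.007, -0.974]] [-43.0, 550.5, 956.9]
violet_tube [([260.0, 327.0], 0.84), ([150.0, 293.0], 0.64), ([380.0, 251.0], 0.63), ([330.0, 322.0], 0.58), ([190.0, 331.0], 0.51)]
red_tube [([220.0, 278.0], 0.56), ([291.0, 235.0], 0.29)]
mixer [([290.0, 236.0], 0.62)]
end_stop [([290.0, 193.0], 0.5)]
lever_tab [([289.0, 214.0], 0.63)]
tube_bottom [([190.0, 329.0], 0.73), ([380.0, 252.0], 0.67), ([147.0, 292.0], 0.65), ([326.0, 322.0], 0.54), ([291.0, 236.0], 0.42)]
side [[462.0, 0.0, 320.9], [0.0, 462.0, 243.7], [0.0, 0.0, 1.0]] [[0.993, -0.112, -0.019], [-0.081, -0.582, -0.809], [0.08, 0.806, -0.587]] [-540.0, 101.5, 958.0]
violet_tube [([333.0, 335.0], 0.93), ([257.0, 297.0], 0.75), ([278.0, 201.0], 0.72), ([250.0, 222.0], 0.69), ([246.0, 253.0], 0.5)]
red_tube [([290.0, 232.0], 0.55)]
mixer [([337.0, 257.0], 0.71)]
end_stop [([367.0, 233.0], 0.69)]
lever_tab []
tube_bottom [([333.0, 330.0], 0.89), ([253.0, 299.0], 0.83), ([248.0, 256.0], 0.79), ([275.0, 199.0], 0.5), ([248.0, 221.0], 0.41)]
{'time_s': 0.7, 'joint_pos': array([-1.40759008e+00,  3.13135996e-01,  4.61193106e-02,  1.30358127e+00,
       -2.69834601e-06,  1.43120067e+00]), 'joint_vel': array([ 5.19087399e-05,  1.21530210e-03, -6.61943177e-04, -1.25928891e-03,
        1.14355759e-03, -4.87699790e-04]), 'joint_torque': array([-1.72927950e-03, -4.80295444e+01,  2.98745513e+01, -2.40949703e-04,
       -3.15083216e-04, -5.17003997e-06]), 'eef_pos': array([ 171.46457734, -548.90075365,  231.367543  ]), 'orientation': array([ 2.05830321,  0.31382571, -2.05830395]), 'ft_force': array([-0.08875103,  0.59389799, -0.10979119]), 'torque': array([-0.00934798, -0.01851507, -0.02641353]), 'opening': 1.0046845549946841}
```

View pics/top0.png

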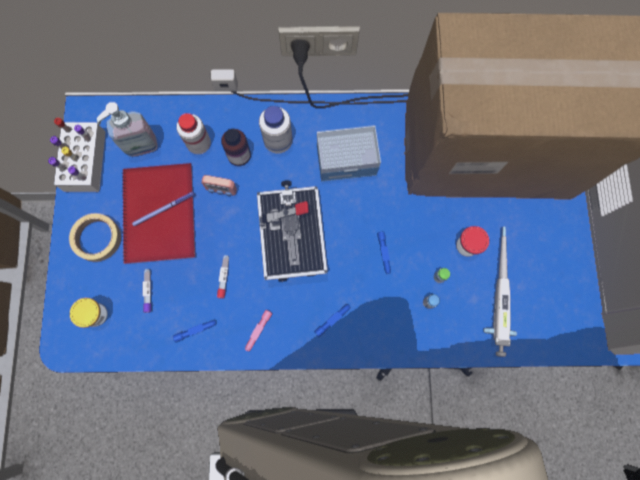

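View pics/side0.png

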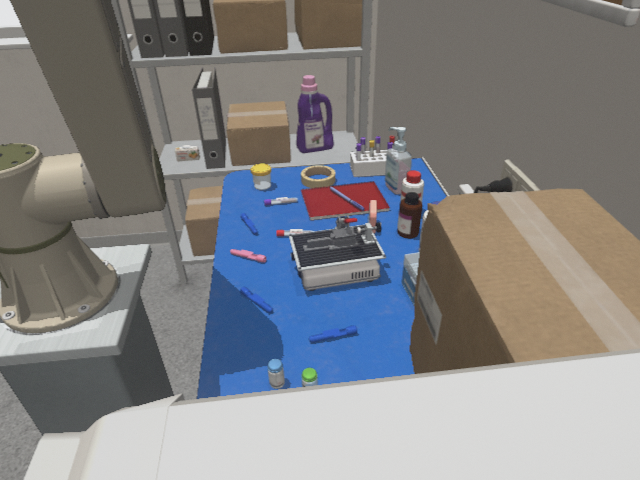

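The top view shows the violet-capped tube at about (147,290), cap at (147,307) on the robot side. Look-alikes are the red-capped tube at (223,277), blue at (195,331), (332,320) and (384,252), and pink at (259,330). I choose (147,290). The mixer is at (292,232), with the red tab at about (301,208). I'll check with close crops.

```bash
cat >h.py <<'E'
from cell import *
import cv2,numpy as np
from scipy.spatial.transform import Rotation as Rn
from scipy.optimize import least_squares
C={n:calibration(n) for n in("top","side")}
def proj(n,X):
    c=C[n];p=np.atleast_2d(X)@np.array(c["R"]).T+np.array(c["t"]);q=p@np.array(c["mtx"]).T
    return q[:,:2]/q[:,2:]
def back(n,uv,z):
    c=C[n];R=np.array(c["R"]);o=-R.T@np.array(c["t"]);d=R.T@np.linalg.solve(np.array(c["mtx"]),[uv[0],uv[1],1.])
    return o+d*(z-o[2])/d[2]
def crop(n,u,v,w,h,s,im=None):
    im=get_image(n) if im is None else im
    return cv2.resize(im[v:v+h,u:u+w],None,fx=s,fy=s,interpolation=cv2.INTER_CUBIC)
E
python3 - <<'E'
from h import *
a=crop("top",120,250,50,75,8);b=crop("top",250,175,90,115,5.2173913)
a=a[:598];b=b[:598];h=min(len(a),len(b))
cv2.imwrite("pics/c1.png",np.hstack([a[:h,:320],b[:h]]))
cv2.imwrite("pics/c2.png",crop("side",260,190,140,100,5.7))
for n in("top","side"):
    for d in cut_out(n,"violet_tube")[:5]:
        ys,xs=np.nonzero(d["mask"]);P=np.array([back(n,p,8) for p in zip(xs,ys)])[:,:2]
        m=P.mean(0);w,v=np.linalg.eigh(np.cov((P-m).T));q=(P-m)@v[:,1]
        print(n,d["xy"],round(d["p"],2),m.round(1),v[:,1].round(3),q.min().round(1),q.max().round(1))
E
```

```text
top [258.1, 329.1] 0.88 [384.1  66.9] [-0.867  0.499] -43.2 45.3
top [148.7, 292.3] 0.79 [465.4 294.8] [-0.997 -0.074] -46.4 42.7
top [190.6, 329.3] 0.78 [384.1 197.8] [-0.363  0.932] -47.5 41.3
top [382.2, 251.5] 0.74 [ 544.3 -194.4] [-0.989 -0.146] -42.2 47.1
top [333.7, 322.4] 0.65 [402.6 -83.8] [-0.642  0.767] -43.1 42.0
side [333.1, 332.2] 0.85 [ 543.9 -193.5] [-0.987 -0.158] -43.6 44.1
side [246.3, 254.4] 0.69 [384.6  68.6] [-0.866  0.5  ] -45.4 45.0
side [257.4, 298.7] 0.63 [404.2 -83.4] [-0.616  0.788] -46.9 47.5
side [248.9, 221.2] 0.51 [383.4 201.7] [-0.358  0.934] -49.8 44.0
side [275.7, 201.6] 0.46 [465.5 296.8] [-0.999 -0.045] -45.4 41.1
```

View pics/c1.png

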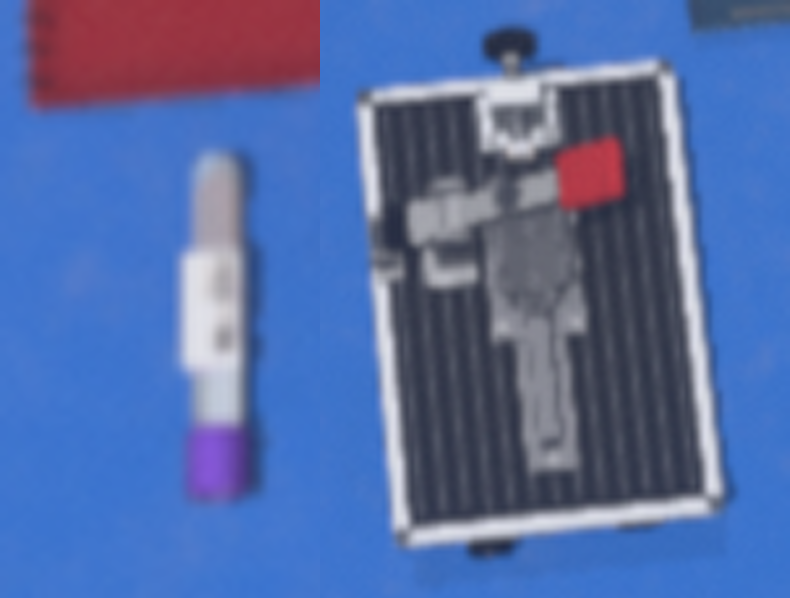

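View pics/c2.png

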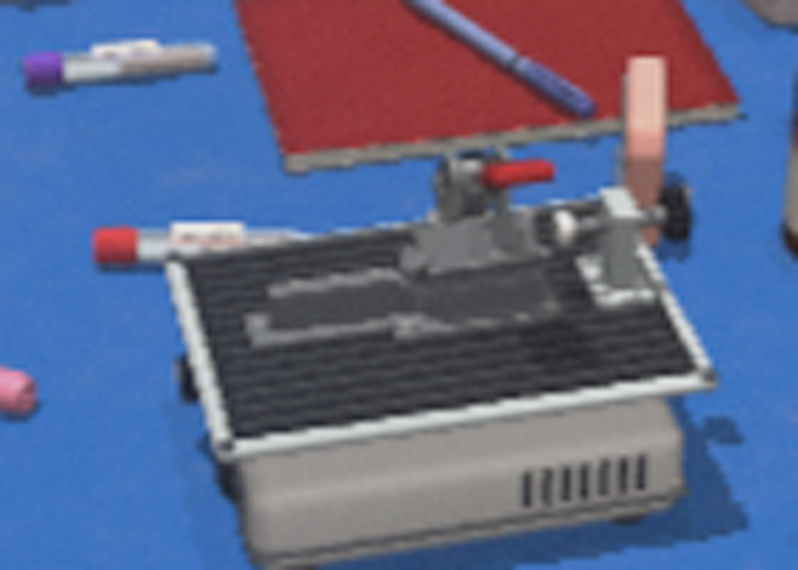

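The crops confirm the violet tube: violet cap at crop (217,460), clear tip at (217,152). The mixer's platform corners in c1 are (365,95), (668,68), (718,502) and (402,540). In c2 they are (175,257), (225,450) and (712,378). The lever is raised, and the white disc is at c2 (563,226).

```bash
cat >>h.py <<'E'
def dev(d_world,Rt): # world mm -> delta_pos units
    return (Rt.T@np.asarray(d_world,float))/25
def Rt(): return Rn.from_rotvec(observe()["orientation"]).as_matrix()
E
python3 - <<'E'
from h import *
s=5.2173913
T=np.array([[365,95],[668,68],[718,502],[402,540]],float); T=(T-[320,0]+.5)/s-.5+[250,175]
S=(np.array([[712,378],[225,450],[175,257]],float)+.5)/5.7-.5+[260,190]
L=np.array([[90,62,69],[90,-62,69],[-90,-62,69],[-90,62,69]],float)
def W(p,X):
    c,n=np.cos(p[2]),np.sin(p[2]);return np.c_[p[0]+c*X[:,0]-n*X[:,1],p[1]+n*X[:,0]+c*X[:,1],X[:,2]]
ft=lambda p:(proj("top",W(p,L))-T).ravel()
fs=lambda p:(proj("side",W(p,L[[1,2,3]]))-S).ravel()
for f in(ft,fs,lambda p:np.r_[ft(p),fs(p)]):
    r=least_squares(f,[550,30,0.05],x_scale=[1,1,.01]);print(r.x.round(3),np.abs(r.fun).max().round(2))
np.save("mix.npy",r.x)
print("disc side",proj("side",W(r.x,np.array([[40,0,97],[58,0,97.]]))),"tab",proj("top",W(r.x,np.array([[24,-23,143.]]))),proj("side",W(r.x,np.array([[24,-23,143.]]))))
a=lambda u,v:np.array([(u+.5)/8-.5+120,(v+.5)/8-.5+250])
print("tip",back("top",a(217,150),8),"cap end",back("top",a(217,500),8),"cap top mid",back("top",a(217,462),14), "barrel",back("top",a(218,390),8))
print("side tip",back("side",np.array([214,57])/5.7+[260,190]-.4,8),"cap",back("side",np.array([26,72])/5.7+[260,190]-.4,8))
print("tool\n",Rt().round(3))
E
```

```text
[ 5.73114e+02 -3.70400e+00  9.50000e-02] 2.18
[ 5.75903e+02 -4.33100e+00  9.00000e-02] 2.38
[ 5.74275e+02 -3.85800e+00  9.60000e-02] 2.74
disc side [[354.12361642 230.57992386]
 [362.56300539 229.42788404]] tab [[300.97890064 207.18798485]] [[349.85239524 218.67139371]]
tip [513.06797972 298.22623113   8.        ] cap end [422.8684042  292.69226785   8.        ] cap top mid [431.85763074 291.36207893  14.        ] barrel [450.84190431 294.1537607    8.        ]
side tip [513.10215148 293.39242627   8.        ] cap [425.52273257 292.38034227   8.        ]
tool
 [[ 0.     0.298 -0.955]
 [-0.    -0.955 -0.298]
 [-1.     0.     0.   ]]
```

```bash
python3 -m crank '{"fingers":[1,1,1,1,1,1,1,1,1,1,1,1,1,1,1,1,1,1,1,1],"delta_pos":[[0,-8.7,-12.3],[0,-8.7,-12.3],[0,-8.7,-12.3],[0,-8.7,-12.3],[0,-8.7,-12.3],[0,-8.7,-12.3],[0,-8.7,-12.3],[0,-8.7,-12.3],[0,-8.7,-12.3],[0,-29.05,-19.94],[0,-29.05,-19.94],[0,-29.05,-19.94],[0,-29.05,-19.94],[0,-29.05,-19.94],[0,-29.05,-19.94],[0,-29.05,-19.94],[0,-29.05,-19.94],[0,-29.05,-19.94],[0,-29.05,-19.94],[0,-29.05,-19.94]],"turn":[0.5,1,1.5,2,2.5,2.9,2.9,2.9,2.9,2.9,2.9,2.9,2.9,2.9,2.9,2.9,2.9,2.9,2.9,2.9]}'; python3 - <<'E'
from h import *
o=observe();print(Rt().round(3),o["joint_pos"].round(2))
s=5.2173913
T=np.array([[365,95],[668,68],[718,502],[402,540]],float); T=(T-[320,0]+.5)/s-.5+[250,175]
P=np.array([back("top",t,69) for t in T]);print(P.round(1),[np.linalg.norm(P[i]-P[i-1]).round(1) for i in range(4)])
S=(np.array([[712,378],[225,450],[175,257]],float)+.5)/5.7-.5+[260,190]
P=np.array([back("side",t,69) for t in S]);print(P.round(1),[np.linalg.norm(P[i]-P[i-1]).round(1) for i in range(3)])
E
```

```text
time_s: 2.62
eef_pos: [430.7, 130.9, 231.4]
orientation: [2.183, 0.138, -2.187]
ft_force: [0.2, -0.2, 0.0]
opening: 0.997
[[-0.003  0.097 -0.995]
 [ 0.029 -0.995 -0.097]
 [-1.    -0.029  0.   ]] [ 0.1   0.07 -0.26  1.25  0.03  3.14]
[[654.2  63.1  69. ]
 [664.  -54.3  69. ]
 [493.1 -70.8  69. ]
 [480.   47.1  69. ]] [np.float64(174.9), np.float64(117.8), np.float64(171.7), np.float64(118.6)]
[[666.5 -56.8  69. ]
 [493.8 -73.6  69. ]
 [483.6  44.1  69. ]] [np.float64(208.9), np.float64(173.6), np.float64(118.1)]
```

```bash
python3 -m crank '{"fingers":[0.2,0.2,0.2,0.2,0.2,0.2,0.2,0.2,0.2,0.2,0.2,0.2,0.2,0.2,0.2,0.2,0.2,0.2,0.2,0.2],"delta_pos":[[0,0,0],[0,0,0],[0,0,0],[0,0,0],[0,0,0],[0,0,0],[0,0,0],[0,0,0],[0,0,0],[0,0,0],[0,0,0],[0,0,0],[0,0,0],[0,0,0],[0,0,0],[0,0,0],[0,0,0],[0,0,0],[0,0,0],[0,0,0]],"turn":[-1.4,-2.8,-4.2,-5.6,-7,-8.4,-9.8,-11.2,-12.6,-14,-15.4,-16.8,-18.2,-19.6,-21,-22.4,-23.8,-25.2,-26.6,-28]}'; python3 - <<'E'
from h import *
o=observe();print(Rt().round(3),o["joint_pos"].round(2))
E
```

```text
time_s: 4.28
eef_pos: [431.2, 127.5, 231.2]
orientation: [0.492, 1.53, -0.452]
ft_force: [0.9, 0.4, -0.7]
opening: 0.598
[[-0.003  0.566  0.824]
 [ 0.028  0.824 -0.566]
 [-1.     0.021 -0.018]] [ 0.09  0.07 -0.26  1.24  0.03  0.69]
```

```bash
python3 -m crank '{"fingers":[0.2,0.2,0.2,0.2,0.2,0.2,0.2,0.2],"delta_pos":[[2,2.5,-1.8],[3.5,4,-2.8],[4.62,5.34,-3.66],[4.62,5.34,-3.66],[4.62,5.34,-3.66],[4.62,5.34,-3.66],[4.62,5.34,-3.66],[4.62,5.34,-3.66]],"turn":[-1.4,-2.8,-4.2,-5.6,-7,-7.5,-7.5,-7.5]}'; python3 - <<'E'
from h import *
o=observe();print(Rt().round(4),o["joint_pos"].round(2))
a=crop("top",110,230,80,90,6.6);b=crop("side",240,150,90,75,6)
im=np.zeros((594,528+0,3),np.uint8)
cv2.imwrite("pics/d1.png",np.vstack([cv2.resize(a,(400,450))[:, :],])) 
h=max(len(a),len(b));f=lambda x:cv2.copyMakeBorder(x,0,h-len(x),0,0,0)
cv2.imwrite("pics/d1.png",cv2.resize(np.hstack([f(a),f(b)]),None,fx=.74,fy=.74))
print(proj("top",o["eef_pos"]),proj("side",o["eef_pos"]))
E
```

```text
time_s: 4.95
eef_pos: [431.4, 293.2, 120.1]
orientation: [-0.015, 1.574, 0.058]
ft_force: [0.6, 0.4, 0.2]
opening: 0.6
[[-0.0038 -0.047   0.9989]
 [ 0.0273  0.9985  0.047 ]
 [-0.9996  0.0275 -0.0025]] [ 0.43  0.26 -0.3   1.    0.03  0.38]
[[127.3754622  301.58932936]] [[262.42967149 163.35566629]]
```

View pics/d1.png

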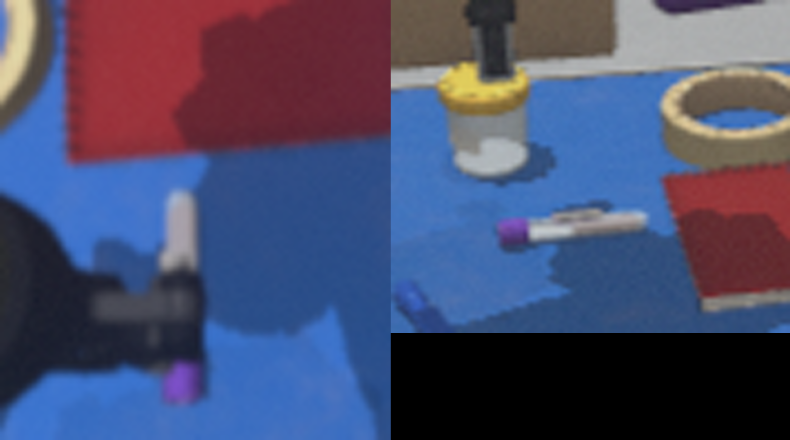

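The top view shows the gripper over the cap, with the violet cap visible at (182,380) just in front. The side view shows the tube undisturbed, cap at (513,232). Descending and gripping.

```bash
python3 -m crank '{"fingers":[0.2,0.2,0.2,0.2,0.2,0.2,-1,-1,-1,-1,-1,-1],"delta_pos":[[1.5,-0.05,0.02],[3,-0.1,0.03],[4,-0.14,0.05],[4.5,-0.16,0.05],[4.68,-0.16,0.05],[4.68,-0.16,0.05],[4.68,-0.16,0.05],[4.68,-0.16,0.05],[4.68,-0.16,0.05],[4.68,-0.16,0.05],[4.68,-0.16,0.05],[4.68,-0.16,0.05]],"turn":[0,0,0,0,0,0,0,0,0,0,0,0]}' 30; python3 - <<'E'
from h import *
print(Rt().round(4),observe()["joint_pos"].round(2))
E
```

```text
time_s: 6.05
eef_pos: [433.2, 294.0, 4.9]
orientation: [-0.017, 1.57, 0.062]
ft_force: [-0.3, -1.1, 7.1]
opening: 0.179
[[-2.000e-04 -5.060e-02  9.987e-01]
 [ 2.890e-02  9.983e-01  5.060e-02]
 [-9.996e-01  2.890e-02  1.300e-03]] [ 0.43  0.39 -0.45  0.72  0.03  0.38]
```

```bash
python3 -m crank '{"fingers":[-1,-1,-1,-1,-1,-1,-1,-1,-1,-1,-1,-1,-1,-1,-1,-1],"delta_pos":[[-0.4,0.01,0],[-1.5,0.04,0],[-3,0.1,0],[-4.5,0.13,0],[-5.75,-1,0.2],[-5.75,-2.5,0.5],[-5.75,-4,0.8],[-5.75,-5.5,1.1],[-5.75,-7,1.4],[-5.75,-8.5,1.7],[-5.75,-10,1.9],[-5.75,-11.2,2.1],[-5.75,-12,2.15],[-5.75,-12.2,2.15],[-5.75,-12.2,2.15],[-5.75,-12.2,2.15]],"turn":[0,0,0,0,0,-0.1,-0.2,-0.3,-0.4,-0.5,-0.5,-0.5,-0.5,-0.5,-0.5,-0.5]}' 30; python3 - <<'E'
from h import *
o=observe();print(Rt().round(4),o["joint_pos"].round(2))
a=crop("top",235,170,110,120,5);b=crop("side",265,150,130,110,5)
h=max(len(a),len(b));f=lambda x:cv2.copyMakeBorder(x,0,h-len(x),0,0,cv2.BORDER_CONSTANT)
cv2.imwrite("pics/e1.png",cv2.resize(np.hstack([f(a),f(b)]),None,fx=.666,fy=.666,interpolation=cv2.INTER_AREA))
E
```

```text
time_s: 7.38
eef_pos: [501.1, -11.7, 138.6]
orientation: [-0.051, 1.571, 0.096]
ft_force: [0.0, -0.5, -1.2]
opening: 0.178
[[-3.400e-03 -9.370e-02  9.956e-01]
 [ 2.880e-02  9.952e-01  9.380e-02]
 [-9.996e-01  2.900e-02 -7.000e-04]] [-0.2   0.23 -0.31  1.05  0.03 -0.29]
```

View pics/e1.png

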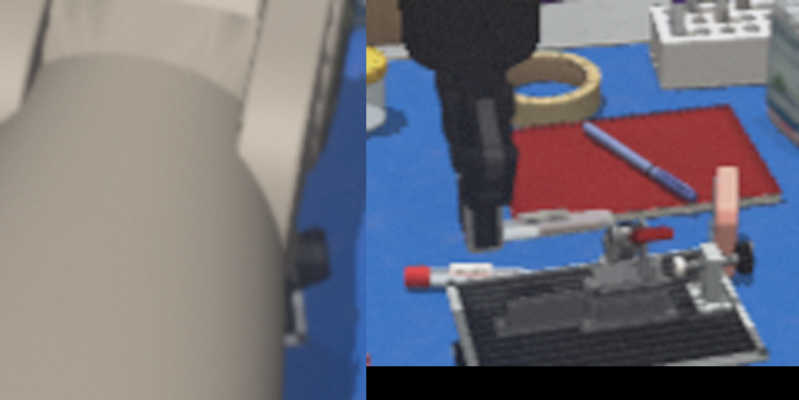

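```bash
python3 -m crank '{"fingers":[-1,-1,-1,-1,-1,-1],"delta_pos":[[0.6,0,0],[1.2,0,0],[1.5,0,0],[1.66,0,0],[1.66,0,0],[1.66,0,0]],"turn":[0,0,0,0,0,0]}'; python3 - <<'E'
from h import *
o=observe();print(o["eef_pos"].round(1),o["ft_force"])
t=o["eef_pos"]+Rt()@[-3.1,0,80];print("tip",t,proj("side",t))
cv2.imwrite("pics/f1.png",crop("side",285,195,110,80,7))
E
```

```text
time_s: 7.98
eef_pos: [501.3, -10.5, 97.1]
orientation: [-0.052, 1.571, 0.097]
ft_force: [-0.3, -0.5, 0.3]
opening: 0.182
[501.3 -10.5  97.1] [-0.29615428 -0.48078457  0.34357366]
tip [580.93037944  -3.02453372 100.12018221] [[338.36284123 231.41817458]]
```

View pics/f1.png

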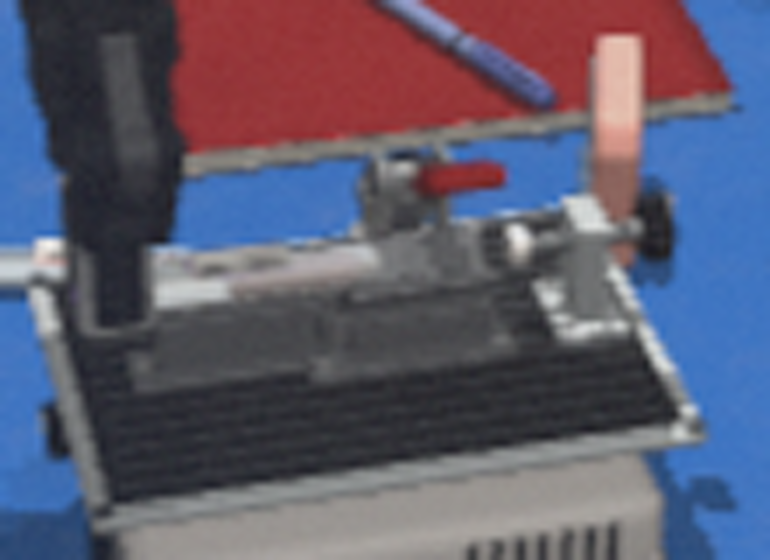

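The side view shows the tube over the trough. Its tip is at crop (380,262), within about 1 px of prediction, and in line with the disc at (517,243). Lowering slowly.

```bash
python3 -m crank '{"fingers":[-1,-1,-1,-1],"delta_pos":[[0.04,0,0],[0.08,0,0],[0.12,0,0],[0.12,0,0]],"turn":[0,0,0,0]}';  python3 -m crank '{"fingers":[-1,-1],"delta_pos":[[0.03,0,0],[0.03,0,0]],"turn":[0,0]}'
```

```text
time_s: 8.37
eef_pos: [501.8, -10.8, 94.3]
orientation: [-0.052, 1.57, 0.097]
ft_force: [-0.9, 2.2, 3.5]
opening: 0.179
time_s: 8.53
eef_pos: [501.6, -10.8, 93.4]
orientation: [-0.052, 1.57, 0.097]
ft_force: [0.3, 2.0, 3.8]
opening: 0.179
```

```bash
python3 -m crank '{"fingers":[-1,-1,-1,-1,-1,-1,-1,-1],"delta_pos":[[-0.01,0.03,0],[-0.01,0.03,0.06],[-0.01,0.03,0.12],[-0.01,0.03,0.18],[-0.01,0.03,0.24],[-0.01,0.03,0.3],[-0.01,0.03,0.36],[-0.01,0.03,0.4]],"turn":[0,0,0,0,0,0,0,0]}'
```

```text
time_s: 9.2
eef_pos: [510.1, -8.9, 93.1]
orientation: [-0.051, 1.574, 0.097]
ft_force: [-5.8, 2.7, 5.6]
opening: 0.177
```

```bash
python3 -m crank '{"fingers":[-1,-1,-1],"delta_pos":[[-0.03,0.03,0],[-0.06,0.03,0],[-0.06,0.03,0]],"turn":[0,0,0]}'; python3 - <<'E'
from h import *
o=observe();t=o["eef_pos"]+Rt()@[-3.1,0,80];print(o["ft_force"].round(1),o["torque"].round(2),o["eef_pos"].round(1),"tip",t,proj("side",t))
cv2.imwrite("pics/g1.png",crop("side",285,195,110,80,7))
E
```

```text
time_s: 9.45
eef_pos: [511.7, -9.1, 94.7]
orientation: [-0.052, 1.571, 0.095]
ft_force: [-0.5, -0.4, -0.1]
opening: 0.181
[-0.5 -0.4 -0.1] [0.01 0.04 0.08] [511.7  -9.1  94.7] tip [591.33912861  -1.68724109  97.83141318] [[343.29880234 231.57154644]]
```

View pics/g1.png

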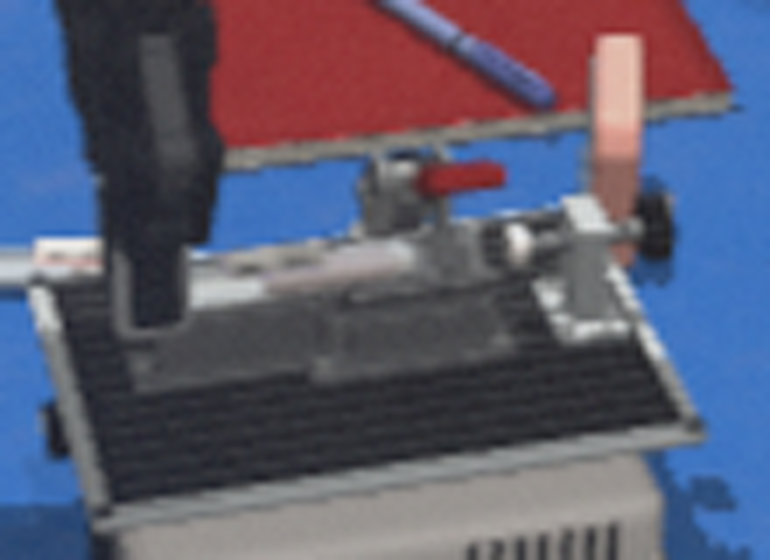

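Tube tip at crop (413,252), agreeing with prediction; it's unloaded and aligned with the disc. Sliding on.

```bash
python3 -m crank '{"fingers":[-1,-1,-1,-1,-1,-1,-1,-1,-1,-1,-1,-1,-1,-1],"delta_pos":[[0.01,0,0.06],[0.01,0,0.12],[0.01,0,0.18],[0.01,0,0.24],[0.01,0,0.3],[0.01,0,0.36],[0.01,0,0.42],[0.01,0,0.48],[0.01,0,0.54],[0.01,0,0.6],[0.01,0,0.66],[0.01,0,0.72],[0.01,0,0.76],[0.01,0,0.8]],"turn":[0,0,0,0,0,0,0,0,0,0,0,0,0,0]}'; python3 -m crank '{"fingers":[-1,-1,-1,-1,-1,-1],"delta_pos":[[0,0,0.03],[0,0,0.06],[0,0,0.09],[0,0,0.12],[0,0,0.15],[0,0,0.18]],"turn":[0,0,0,0,0,0]}'
```

```text
time_s: 10.67
eef_pos: [531.1, -6.7, 94.6]
orientation: [-0.052, 1.571, 0.096]
ft_force: [-0.1, -0.2, -0.0]
opening: 0.185
time_s: 11.17
eef_pos: [535.5, -6.3, 94.6]
orientation: [-0.052, 1.571, 0.096]
ft_force: [-0.1, 0.2, 0.5]
opening: 0.184
```

```bash
python3 -m crank '{"fingers":[-1,-1,-1,-1,-1],"delta_pos":[[0,0,0.02],[0,0,0.04],[0,0,0.06],[0,0,0.08],[0,0,0.08]],"turn":[0,0,0,0,0]}'; python3 -c "
from h import *
print(observe()['ft_force'])"
```

```text
time_s: 11.58
eef_pos: [537.5, -6.1, 94.6]
orientation: [-0.052, 1.571, 0.096]
ft_force: [-0.6, 0.9, -0.1]
opening: 0.181
[-0.60833006  0.91113431 -0.08554023]
```

```bash
python3 -m crank '{"fingers":[-1,-1,-1,-1,-1],"delta_pos":[[0,0,0.02],[0,0,0.04],[0,0,0.06],[0,0,0.08],[0,0,0.08]],"turn":[0,0,0,0,0]}'
```

```text
time_s: 12.0
eef_pos: [539.5, -5.9, 94.6]
orientation: [-0.052, 1.571, 0.096]
ft_force: [0.3, 0.1, 0.3]
opening: 0.18
```

```bash
python3 -m crank '{"fingers":[-1,-1,-1,-1,-1],"delta_pos":[[0,0,0.02],[0,0,0.04],[0,0,0.06],[0,0,0.08],[0,0,0.08]],"turn":[0,0,0,0,0]}'
```

```text
time_s: 12.42
eef_pos: [540.5, -5.7, 94.3]
orientation: [-0.052, 1.573, 0.096]
ft_force: [-3.7, -0.9, 0.8]
opening: 0.181
```

```bash
python3 -m crank '{"fingers":[-1,-1,-1,-1],"delta_pos":[[0.01,0,0.01],[0.01,0,0.02],[0.01,0,0.025],[0.01,0,0.025]],"turn":[0,0,0,0]}'; python3 - <<'E'
from h import *
o=observe();t=o["eef_pos"]+Rt()@[-3.1,0,80];print(o["ft_force"].round(1),"tip",t,proj("side",t))
E
```

```text
time_s: 12.75
eef_pos: [540.5, -5.6, 94.0]
orientation: [-0.052, 1.574, 0.096]
ft_force: [-5.4, -0.5, 2.1]
opening: 0.183
[-5.4 -0.5  2.1] tip [620.14785595   1.79553181  96.80018219] [[356.87189838 229.92929997]]
```

```bash
python3 -m crank '{"fingers":[-1,-1,-1],"delta_pos":[[0,0,0.015],[0,0,0.018],[0,0,0.018]],"turn":[0,0,0]}'; python3 -m crank '{"fingers":[-0.3,-0.3,-0.3,-0.3,-0.3],"delta_pos":[[0,0,0],[0,0,0],[0,0,0],[0,0,0],[0,0,0]],"turn":[0,0,0,0,0]}'
```

```text
time_s: 13.0
eef_pos: [540.5, -5.6, 93.9]
orientation: [-0.052, 1.575, 0.096]
ft_force: [-7.2, -1.5, 3.3]
opening: 0.183
time_s: 13.42
eef_pos: [543.0, -5.6, 94.5]
orientation: [-0.052, 1.57, 0.096]
ft_force: [-1.5, 0.9, -0.2]
opening: 0.35
```

```bash
python3 -m crank '{"fingers":[-0.3,-0.3,-0.3,-0.3,-1,-1,-1,-1,-1,-1],"delta_pos":[[-0.5,0.01,0],[-1.2,0.03,0],[-2,0.06,0],[-2.8,0.08,0],[-2.8,-0.2,0.8],[-2.8,-0.5,1.6],[-2.8,-0.63,2.18],[-2.8,-0.63,2.18],[-2.8,-0.63,2.18],[-2.8,-0.63,2.18]],"turn":[0,0,0,0,0,0,0,0,0,0]}'; python3 - <<'E'
from h import *
o=observe();print(Rt().round(4),o["joint_pos"].round(2))
cv2.imwrite("pics/k1.png",crop("side",285,185,110,80,7))
print(proj("side",o["eef_pos"]),back("top",[301.5,207.6],143))
E
```

```text
time_s: 14.25
eef_pos: [597.6, -17.9, 163.4]
orientation: [-0.052, 1.573, 0.097]
ft_force: [-0.5, -0.5, -1.3]
opening: 0.005
[[-0.0046 -0.0942  0.9955]
 [ 0.0285  0.9951  0.0943]
 [-0.9996  0.0288 -0.0019]] [-0.18  0.39 -0.01  1.18  0.03 -0.27]
[[348.1037957  208.08714187]] [599.55141865 -25.42547027 143.        ]
```

View pics/k1.png

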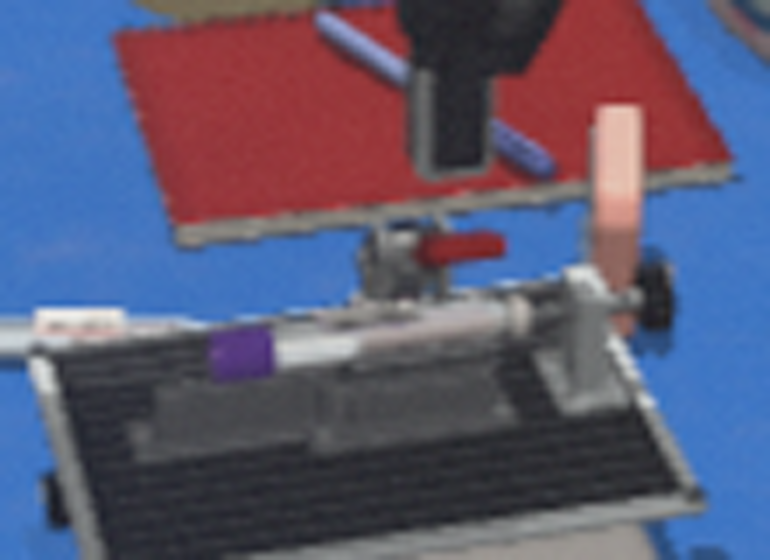

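The tube lies in the trough with its tip against the white disc at (515,313), and its cap is at (242,355). The shut fingers are above the red tab (463,247). Now pressing, following the arc.

```bash
python3 -m crank '{"fingers":[-1,-1,-1,-1,-1,-1],"delta_pos":[[0.3,0,0.06],[0.57,-0.02,0.06],[0.65,-0.03,0.06],[0.75,-0.05,0.06],[0.85,-0.07,0.06],[0.85,-0.07,0.06]],"turn":[0,0,0,0,0,0]}'
```

```text
time_s: 14.8
eef_pos: [599.8, -19.2, 142.4]
orientation: [-0.052, 1.572, 0.096]
ft_force: [-1.1, 1.2, 3.2]
opening: -0.002
```

```bash
python3 -m crank '{"fingers":[-1,-1,-1,-1,-1,-1,-1],"delta_pos":[[0.12,-0.08,0],[0.24,-0.17,0],[0.36,-0.23,0],[0.46,-0.27,0],[0.58,-0.32,0],[0.69,-0.36,0],[0.69,-0.36,0]],"turn":[0,0,0,0,0,0,0]}'
```

```text
time_s: 15.38
eef_pos: [600.6, -27.5, 124.9]
orientation: [-0.051, 1.571, 0.097]
ft_force: [-2.2, 1.0, 5.5]
opening: -0.001
```

```bash
python3 -m crank '{"fingers":[-1,-1,-1,-1,-1,-1],"delta_pos":[[0.05,-0.02,0],[0.1,-0.03,0],[0.15,-0.04,0],[0.2,-0.06,0],[0.24,-0.07,0],[0.24,-0.07,0]],"turn":[0,0,0,0,0,0]}'
```

```text
time_s: 15.88
eef_pos: [601.2, -29.5, 118.4]
orientation: [-0.052, 1.571, 0.096]
ft_force: [0.4, 0.3, 0.9]
opening: -0.004
```

```bash
python3 -m crank '{"fingers":[-1,-1,-1,-1],"delta_pos":[[0.04,-0.01,0],[0.08,-0.02,0],[0.1,-0.02,0],[0.1,-0.02,0]],"turn":[0,0,0,0]}'; python3 - <<'E'
from h import *
print(observe()["ft_force"].round(1))
cv2.imwrite("pics/m1.png",crop("side",285,185,110,80,7))
E
```

```text
time_s: 16.22
eef_pos: [601.0, -29.7, 116.2]
orientation: [-0.052, 1.572, 0.096]
ft_force: [-0.1, -0.2, -0.6]
opening: -0.0
[-0.1 -0.2 -0.6]
```

View pics/m1.png

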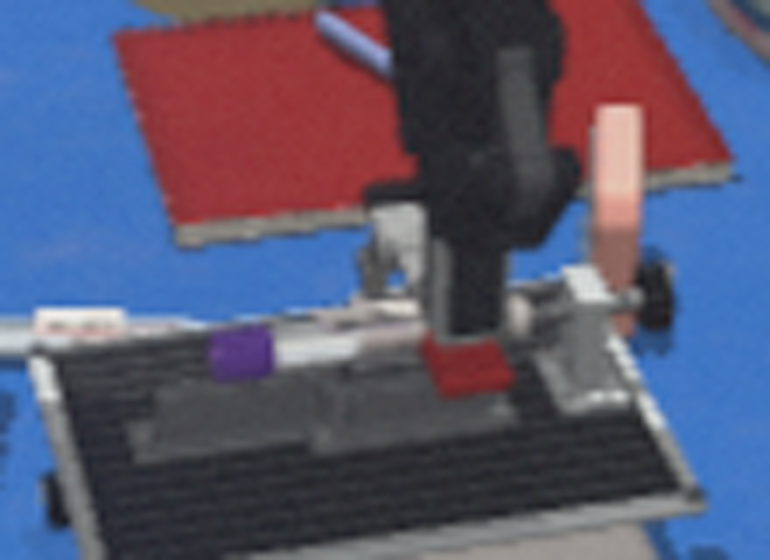

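The red tab is down, at (467,368), and there is no force on the finger, so it looks snapped. I'll retreat clear of the mixer and check.

```bash
python3 -m crank '{"fingers":[-1,-1,-1,-1,-1,-1,-1,-1,-1,-1,-1,-1,-1,-1,-1],"delta_pos":[[-1,0.03,0],[-2.5,0.07,0],[-4,0.1,0],[-4,1.5,-1],[-4,3,-2],[-4,4.5,-3],[-4,6,-4],[-4,7.5,-5],[-4,9,-6],[-4,10,-6],[-4,10,-6],[-4,10,-6],[-4,10,-6],[-4,10,-6],[-4,10,-6]],"turn":[0,0,0,0,0,0,0,0,0,0,0,0,0,0,0]}'; python3 - <<'E'
from h import *
a=crop("top",250,175,90,115,5);b=crop("side",275,185,120,110,5)
h=max(len(a),len(b));f=lambda x:cv2.copyMakeBorder(x,0,h-len(x),0,0,cv2.BORDER_CONSTANT)
cv2.imwrite("pics/n1.png",cv2.resize(np.hstack([f(a),f(b)]),None,fx=.75,fy=.75))
E
```

```text
time_s: 17.52
eef_pos: [429.3, 201.1, 223.4]
orientation: [-0.05, 1.572, 0.094]
ft_force: [0.2, 0.0, -0.5]
opening: -0.003
```

View pics/n1.png

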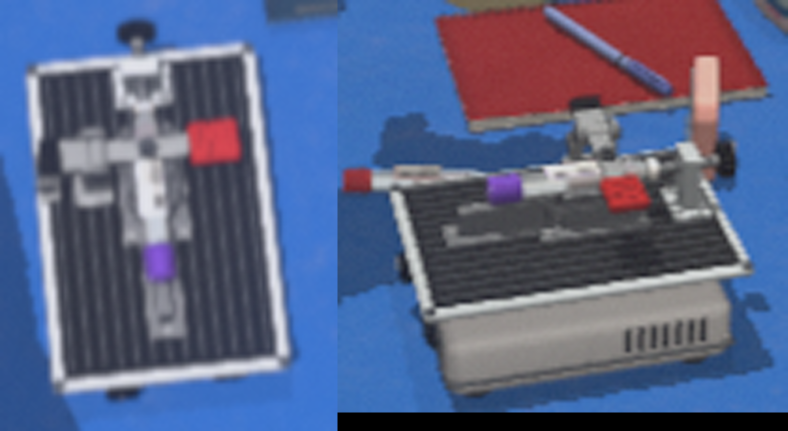

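```bash
python3 -c "
from cell import *
print(job_done())"
```

```text
the job is handed in; nothing more can be done
None
```

The violet-capped tube is in the mixer with the lever snapped over it, and I handed the job in at about 17.5 s of the 54 s allowed.

- **Loading:** I gripped the tube by its cap, laid it in the trough with the cap towards the dial side, and slid it under the raised lever. It stopped against the white disc at about 7 N at the wrist, less a little friction, so about 5–7 N on the disc. Then I let go.
- **Lever:** With the fingers shut, I pressed the red tab down along its arc. The highest press force I read, between moves, was about 5.5 N. It fell to zero as the lever snapped. The fingers stopped about 5 mm above the snapped tab, so they did not press on the glass.
- **Final checks:** Both cameras showed the lever down across the barrel after I moved away, the tube in line with the trough, and the arm touching nothing. I disturbed nothing else that I could see.
- **Not confirmed or off plan:**
    - The images show the tube's bottom at the disc after release, but only to about 2 mm; I took no force reading after letting go.
    - Early in the slide, 5.8 N of drag built up because I was holding the tube too low. I raised it about 1.5 mm and the drag disappeared.
    - The first reach ran the last joint to its range limit. A half turn fixed that, but the tool kept a 1.6° tilt, which had no visible effect.

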